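Lock the tray stud into the trolley's deck track

TASK

Take the orange-winged T-stud out of its white parking block, drop its head through the wide window of the aluminium deck track, and slide it along the slot, pushing the tray's sprung tongue back, until it comes up against the end of the slot. Hold it there, turn it a quarter turn so that the wing stands across the slot, let the spring settle it back into its seat and let go. Work gently, with no more than about 25 N on the track, and leave the jar, cup and tube rack where they are.

Things in the scene. Friction and masses are not known exactly. Their poses are not given: they have to be found in the camera images.
- stud: loose T-stud, 0.10 to 0.20 kg, upright. Origin: centre of the underside of its T-head, z up, x along the length of head and wing. Steel head 28 (x) x 14 (y) mm, z 0 to 8; shank 6 mm diameter, z 8 to 18; round flange 34 mm diameter, z 18 to 22; orange wing to grip 34 (x) x 12 (y) mm, z 22 to 62; grip it firmly (80 N). A half turn makes no difference.
- holder: white parking block, fixed, 70 (x) x 56 (y) x 28 mm high, origin under its centre. The stud starts in its rectangular hole (31 x 17 mm, long along x), flange resting on the block's top, head's underside 10 mm above the table. Lift it straight up.
- track: aluminium deck track, fixed, 144 (x) x 60 (y) x 22 mm high, origin under its centre. A slot runs along x: channel floor at z = 6, lips z 16 to 22 set 9 mm apart (shank passes, head does not). Under the lips the passage is 17 mm wide (head slides, cannot turn) up to x = 24.5, then a pocket 36 mm wide (x 24.5 to 59) where it can turn. Slot's end at x = 45.
- entry (a point): centre of the window, at x = -40 mm of the track, level with its top face (z = 22 mm); axes as the track's. The window, 32 (x) x 17 (y) mm through the lips, lets the head in with its length along x; 3 mm chamfers on its long sides and -x end.
- lock (a point): point on the slot's middle line at x = 40 mm of the track (yellow marks), level with its top face; axes as the track's. The shank stops hard with the stud's centre 2 mm past it (+x). The head, on the channel floor, turns freely (either way) only with the centre from about 1.5 mm before to 2 mm past it. Once across, it is sprung back to its seat on the pocket's shoulders, 8.5 mm before it.
- tongue (a point): tip of the brass tongue (4 mm wide, lying in the slot between the lips) of the sprung instrument tray, which slides along the track's x. At rest it is at x = 30 mm of the track: the stud's shank meets it with its centre at x = 27. It pushes back with 3 N there, 7.5 N at the slot's end. The tray (90 mm wide, 22 mm high, vials to 26) lies at x 100 to 185.
- bottle: amber jar with a white cap, 48 mm diameter, 85 mm tall, loose; origin under its centre. Leave alone.
- cup: steel cup, 70 mm diameter, 60 mm tall, loose; origin under its centre. Leave alone.
- rack: blue test-tube rack, 90 x 140 x 45 mm with tubes up to 90 mm, loose; origin under its centre. Leave alone.

How it is judged (in metres and radians):
On the way, in this order (a step that is already met when the one before it is completed fails the run):
1. the stud's head is dropped through the window onto the channel floor (x of stud in the frame of entry between -0.008 and 0.008 m and y of stud in the frame of entry between -0.004 and 0.004 m and z of stud in the frame of entry below -0.012 m), for 0.1 s.
2. the stud is slid along the slot to its end, tongue pushed back, wing still along the slot (x of stud in the frame of lock between -0.002 and 0.006 m and y of stud in the frame of lock between -0.004 and 0.004 m and z of stud in the frame of lock below -0.012 m and angle between the x axis of stud and the x axis of track, either way round below 0.35 rad), for 0.1 s.
At the end, for the whole second after the job is handed in: Stud upright (0.2 rad) in the lock pocket, underside over 11.5 mm below the track top, wing across the slot within 0.2 rad, centre 5.5 to 11.5 mm before the lock point (sprung back into its seat) and within 4 mm of the slot line, at rest, released (x of stud in the frame of lock between -0.0115 and -0.0055 m and y of stud in the frame of lock between -0.004 and 0.004 m and z of stud in the frame of lock below -0.0115 m and angle between the x axis of stud and the y axis of track, either way round below 0.2 rad and angle between stud's own z axis and vertical below 0.2 rad and linear speed of stud below 0.02 m/s and contact force between the fingers and stud below 0.1 N); the robot touches nothing.
It fails at once if the stud is forced against the track with more than 35 N (contact force between stud and track above 35 N).
It fails at once if the jar is shoved aside or knocked over (distance of bottle from where it was at the start of the episode above 0.015 m or angle between bottle's own z axis and vertical above 0.3 rad).
It fails at once if the cup is shoved aside or knocked over (distance of cup from where it was at the start of the episode above 0.015 m or angle between cup's own z axis and vertical above 0.3 rad).
It fails at once if the tube rack is shoved aside or knocked over (distance of rack from where it was at the start of the episode above 0.015 m or angle between rack's own z axis and vertical above 0.3 rad).
It also fails if it takes over 69 s, if anything falls off the work surface, if the arm or the gripper's body presses on something with over 40 N, if the wrist force passes 120 N, or if a joint passes its speed limit or range.

ROBOT

A 6-joint arm with a two-finger parallel gripper is mounted at the origin on the work surface. World frame = base frame: x ahead of the robot, y to its left, z up, the work surface at z = 0. Lengths are in mm, angles in rad, forces in N, time in s.
With the tool pointing down it reaches from about 275 to 1000 mm from the base axis. Payload 8.4 kg.
Tool frame: the origin (TCP) lies on the centre line of the jaws, within the pads' length; the fingertips stand 17 mm ahead of it and the grasp point (between the pads) lies 2 mm behind it (r.tcp_to_tips is the z of the fingertips in the tool frame, in mm); z points along the fingers, y is the direction in which the jaws open and shut (so a half turn about z gives the same grasp; the last joint's range is limited). The gripper opens to 85 mm and grips with 20 to 120 N. Pads are 22 mm wide; open, the fingers measure 114 mm over their backs; the gripper's body (76 mm by 85 mm) begins 54 mm behind the grasp point. The pads swing forward as they close: fully open they stand 13 mm farther back than shut.
Start: joints at [-1.11, 0.353, 1.633, -0, 1.155, -0.002], TCP at [279.033, -559.257, 210.181] pointing down, gripper open.
Joint ranges: [-2.63, 2.63], [-0.92, 2.1], [0.06, 2.66], [-1.3, 4.44], [0, 2.69], [-3.02, 3.02]. Speed limits (rad/s): [2.22, 2.22, 2.79, 3.14, 3.14, 3.14].

INTERFACE

Orientations are given as [roll, pitch, yaw] about the fixed x, y, z axes, in that order (R = Rz(yaw) Ry(pitch) Rx(roll)).
In Python, from rig import r, cams, job gives the robot as it stands.
- The arm moves only by the tool drive_tool, never from a script. Its argument "deltas" is a list of rows, each a list of 4 numbers: the shift along the tool's x, y, z in cm, then the turn about the tool's z in rad. In form: [[x, y, z, roll], ...]. A call has 1 to 12 rows; each row shifts and turns the commanded pose from where the row before left it, along the tool's axes as they then stand; what a row does not reach is not made up. A row lasts 1/12 s, in which the tool goes at most 41.7 mm and 7.16 degrees, less where a joint would pass 70% of its speed; a pose out of reach is approached as far as the arm can. A call with a gripper value outside its range is refused whole. "jaw" is the closure, from 0 (fully open) to 1 (shut), set as the call begins (left out, the last holds). The fingers move at their own pace and stop on an object; "force" is the grip in N (left out, the last holds). Time passes only in rows, so rows that do not move let the fingers close. It gives the time, the measured TCP pose, the force and the opening at its end, in the units of the state.
- r.sense(): the state, without advancing time (a new reading comes with each control period).
- cams.grab_frame(name): name is "scene" or "side" or "wrist"; returns (picture, depth): 400x640x3 uint8, red, green, blue; 400x640 float32, mm along the optical axis (not along the pixel's ray), 0 where there is no reading.
- cams.camera_params(name): a dict with "fx", "fy", "cx", "cy" (pixels), "R" (3x3) and "t" (3): a world point X has camera coordinates R X + t. Camera axes: x right, y down, z forward; pixel columns grow to the right and rows downward; lengths in mm; the calibration is good to about 2 mm. The wrist camera is an equidistant fisheye: a pixel r from the principal point sees the ray r / f radians off the axis. A picture is of the moment at which its call begins: read the wrist's pose just before it. camera_params takes no time and is no camera call; for the wrist camera it gives the pose at the moment of the call.
- job.sign_off(): hands the job in, once; it reports no verdict.
The state is a dict: "clock": time; "qpos": joint angles; "qvel": joint speeds; "joint_efforts": joint torques, N m; "eef_pos": TCP position; "tcp_rot": TCP orientation; "contact_force": force on the tool from outside, world axes, zero at the start; "wrist_torque": the same for the moment, N m; "opening": opening from 0.0 (shut) to 1.0 (fully open).
Only numpy, scipy, OpenCV 4.12 (cv2) and the standard library are available. Lean on these libraries where they do the work, as an engineer would, in place of code of your own. Each camera call takes 0.05 s, during which the arm holds its last target. There are 200 camera calls.

## Working session

There is one attempt and no reset: what is moved stays moved. The work goes in short steps, Python scripts to look and compute and a tool call to move; the robot and the scene stay as the last step left them, time stands still between calls to the robot, and variables do not carry over. Pictures are saved under pics/ and viewed, about 8 in all and at most 12, crops included, and the job is handed in when it is done.

Besides the shell and the picture viewer there is one more tool, called after "Request:" as a command line: name --pt "numbers of a row" for each row, then --argument value for the rest. drive_tool: Moves the arm, as the interface text tells. Its arguments: {"type":"object","properties":{"deltas":{"type":"array"},"jaw":{"type":"number"},"force":{"type":"number"}},"required":["deltas"]}

```bash
mkdir -p pics; python3 - <<'E'
from rig import r,cams
import cv2,numpy as np
s=r.sense();print(s, r.tcp_to_tips)
a=[]
for n in("scene","side"):
    im,d=cams.grab_frame(n);np.savez(f"pics/{n}0.npz",im=im,d=d,**cams.camera_params(n))
    a.append(im); p=cams.camera_params(n);print(n,p)
    cv2.imwrite(f"pics/{n}0.png",im[:,:,::-1])
E
```

```text
{'clock': 0.0, 'qpos': array([-1.11039796e+00,  3.53666746e-01,  1.63414150e+00, -4.06566582e-06,
        1.15518351e+00, -2.41167227e-03]), 'qvel': array([-5.54223361e-04, -1.35903698e-04,  7.64181143e-04, -2.59875222e-04,
       -7.21459371e-05,  1.17444485e-03]), 'joint_efforts': array([-5.04972428e-03, -6.05261636e+01, -3.42075098e+01, -1.94483837e-04,
        9.32304858e-03,  1.83598792e-05]), 'eef_pos': array([ 278.80778995, -558.80178016,  209.4469287 ]), 'tcp_rot': array([-3.14019355e+00,  3.43073521e-07,  4.62811684e-01]), 'contact_force': array([-0.89502813, -0.35113145,  0.48405865]), 'wrist_torque': array([0.0045878 , 0.03991062, 0.02260787]), 'opening': 0.9988374696834222} 17.0
scene {'fx': 496.64447177249974, 'fy': 496.64447177249974, 'cx': 321.34923541885826, 'cy': 203.04412721654506, 'R': array([[-0.38587663,  0.92252532, -0.00680111],
       [ 0.75218715,  0.31034161, -0.58129389],
       [-0.53414766, -0.22942344, -0.81366526]]), 't': array([ 250.61429814, -428.16092111, 1621.32095328])}
side {'fx': 481.4798801830149, 'fy': 481.4798801830149, 'cx': 313.43753447242466, 'cy': 199.18125104486435, 'R': array([[ 0.98856977, -0.15009146, -0.0142251 ],
       [-0.12319991, -0.74984103, -0.65004632],
       [ 0.08689983,  0.64436867, -0.75976143]]), 't': array([-637.04476913,  106.51481741, 1198.89837227])}
```

View pics/scene0.png

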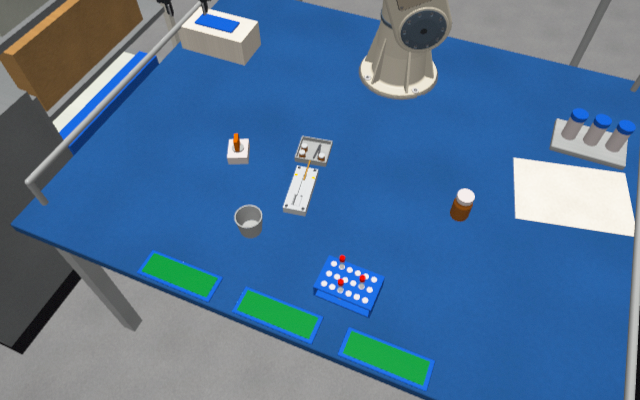

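View pics/side0.png

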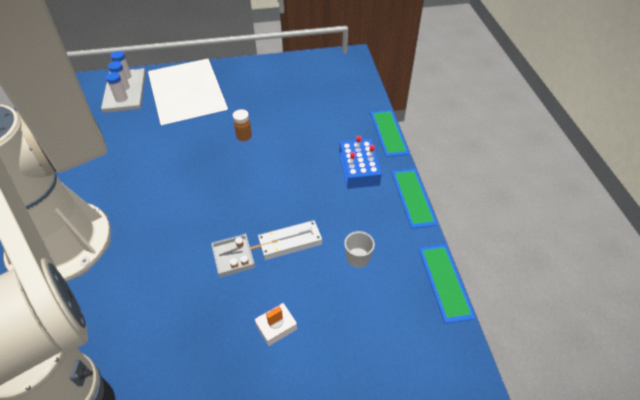

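Both views show the stud in its block (scene 238,150), the track (scene 300,190; side 290,240) with the tray on the robot side, and the cup beyond the block (scene 248,222). I'll measure these with depth.

```bash
cat > h.py <<'E'
import numpy as np,cv2
def world(z):
    d=z['d'];v,u=np.indices(d.shape)
    P=np.stack([(u-z['cx'])/z['fx']*d,(v-z['cy'])/z['fy']*d,d],-1)
    return (P-z['t'])@z['R']
E
python3 - <<'E'
import numpy as np,cv2
from h import *
B={'scene':dict(track=(280,160,322,216),holder=(224,132,254,168),cup=(230,200,266,242),tray=(290,132,336,168)),
   'side':dict(track=(252,216,328,262),holder=(250,300,302,348),cup=(340,226,380,270),tray=(206,230,258,278))}
for n in B:
    z=np.load(f'pics/{n}0.npz');W=world(z);im=z['im'].astype(int)
    for k,(a,b,c,d) in B[n].items():
        w=W[b:d,a:c].reshape(-1,3);p=im[b:d,a:c].reshape(-1,3)
        ok=(w[:,2]>0)
        blue=(p[:,2]-p[:,0]>40)
        orange=(p[:,0]-p[:,2]>80)
        zr={'track':(16,28),'holder':(22,34),'cup':(50,70),'tray':(14,40)}[k]
        m=ok&~blue&~orange&(w[:,2]>zr[0])&(w[:,2]<zr[1])
        q=w[m]; R=cv2.minAreaRect(q[:,:2].astype(np.float32))
        print(n,k,m.sum(),'zmed',np.median(q[:,2]).round(1),[np.round(x,1) for x in R], q[:,:2].mean(0).round(1))
        if k=='holder':
            m=ok&orange;q=w[m];t=q[q[:,2]>q[:,2].max()-8]
            R=cv2.minAreaRect(q[:,:2].astype(np.float32));print('  wing',m.sum(),q[:,2].max(),t.mean(0).round(1),len(t),[np.round(x,1) for x in R],[np.round(x,1) for x in cv2.minAreaRect(t[:,:2].astype(np.float32))])
E
```

```text
scene track 923 zmed 21.7 [array([553.1, -94.9]), array([186.2,  62.7]), np.float64(8.7)] [569.6 -91.8]
scene holder 329 zmed 27.9 [array([ 514.1, -311.2]), array([79. , 56.7]), np.float64(24.8)] [ 520.  -306.6]
  wing 78 76.72993723751573 [ 517.2 -309.7   72.4] 36 [array([ 489.2, -331.1]), array([105.2,  14.7]), np.float64(36.2)] [array([ 517.4, -310.5]), array([33.6, 11.2]), np.float64(27.7)]
scene cup 221 zmed 58.0 [array([ 726.5, -163.1]), array([70.3, 66.6]), np.float64(35.1)] [ 725.4 -164.6]
scene tray 331 zmed 20.4 [array([ 446.1, -113.3]), array([121.1,  90.6]), np.float64(9.6)] [ 441.9 -117.9]
side track 1180 zmed 21.5 [array([556. , -97.8]), array([178.2,  71.1]), np.float64(13.1)] [567.8 -96.8]
side holder 621 zmed 27.9 [array([ 515.2, -312.5]), array([70.2, 59.5]), np.float64(24.1)] [ 515.4 -319.4]
  wing 188 971.0542790038261 [ 538.7 -788.3  971.1] 1 [array([ 518.7, -535.8]), array([ 31.9, 505.6]), np.float64(0.9)] [array([ 538.7, -788.3]), array([0., 0.]), np.float64(0.0)]
side cup 245 zmed 58.0 [array([ 727.5, -165.3]), array([70.9, 66.8]), np.float64(78.7)] [ 727.3 -164.2]
side tray 431 zmed 20.3 [array([ 440.1, -115.9]), array([103.,  94.]), np.float64(9.3)] [ 439.6 -123.1]
```

Request:
drive_tool --pt "2.7 -0.97 0 0" --pt "2.7 -0.97 0 0" --pt "2.7 -0.97 0 0" --pt "2.7 -0.97 0 0" --pt "2.7 -0.97 0 0" --pt "2.7 -0.97 0 0" --pt "2.7 -0.97 0 0" --pt "2.7 -0.97 0 0" --pt "2.7 -0.97 0 0" --pt "2.7 -0.97 0 0" --pt "2.7 -0.97 0 0" --pt "2.5 -0.9 0 0" --jaw 0 --force 80

```text
clock: 1.1
eef_pos: [516.3, -310.5, 209.9]
tcp_rot: [-3.141, 0.0, 0.463]
contact_force: [0.2, -0.4, -0.2]
opening: 1.001
```

Request:
drive_tool --pt "0 0 0 0" --pt "0 0 0 0"

```text
clock: 1.27
eef_pos: [516.0, -310.9, 209.7]
tcp_rot: [-3.141, 0.001, 0.465]
contact_force: [-0.1, -0.4, -0.1]
opening: 1.0
```

```bash
cat >> h.py <<'E'
def wworld(z):
    d=z['d'];v,u=np.indices(d.shape)
    x=(u-z['cx'])/z['fx'];y=(v-z['cy'])/z['fy'];th=np.hypot(x,y)+1e-9
    k=np.tan(np.minimum(th,1.5))/th*d
    P=np.stack([x*k,y*k,d],-1)
    return (P-z['t'])@z['R']
def wproj(X,z):
    c=z['R']@np.asarray(X,float)+z['t'];r=np.hypot(c[0],c[1])+1e-9;th=np.arctan2(r,c[2])
    return z['cx']+z['fx']*th*c[0]/r, z['cy']+z['fy']*th*c[1]/r
def snap(tag):
    from rig import r,cams
    p=cams.camera_params('wrist');s=r.sense();im,d=cams.grab_frame('wrist')
    np.savez(f'pics/{tag}.npz',im=im,d=d,**p);cv2.imwrite(f'pics/{tag}.png',im[:,:,::-1])
    print(s['clock'],s['eef_pos'].round(2),s['tcp_rot'].round(4),s['contact_force'].round(2),s['opening'])
    return dict(im=im,d=d,**p)
E
python3 - <<'E'
from h import *
z=snap('w1');W=wworld(z);im=z['im'].astype(int)
print({k:np.round(z[k],3) for k in('fx','cx','cy','R','t')})
o=(im[:,:,0]-im[:,:,2]>80)
for lo,hi in((64,80),(30,64)):
    m=o&(W[...,2]>lo)&(W[...,2]<hi)&(np.hypot(W[...,0]-516,W[...,1]+311)<60);q=W[m]
    if len(q): print(len(q),q.mean(0),np.median(q[:,2]),cv2.minAreaRect(q[:,:2].astype(np.float32)))
m=(im.min(2)>120)&(abs(W[...,2]-28)<4)&(np.hypot(W[...,0]-516,W[...,1]+311)<60);q=W[m]
print('holder',len(q),np.median(q[:,2]),cv2.minAreaRect(q[:,:2].astype(np.float32)))
E
```

```text
1.2667 [ 516.   -310.89  209.75] [-3.141e+00  5.000e-04  4.652e-01] [-0.09 -0.44 -0.06] 0.9998711327784605
{'fx': np.float64(309.707), 'cx': np.float64(318.134), 'cy': np.float64(200.49), 'R': array([[ 0.448, -0.894, -0.001],
       [-0.848, -0.425,  0.318],
       [-0.285, -0.142, -0.948]]), 't': array([-509.053,  264.411,  483.215])}
333 [ 514.72611161 -310.17044805   71.96867894] 72.03159660244869 ((514.4398193359375, -310.4606018066406), (32.5147705078125, 10.197684288024902), 26.395097732543945)
holder 2277 28.18086349182941 ((513.2607421875, -310.7796325683594), (71.13645935058594, 56.65080642700195), 24.390213012695312)
```

View pics/w1.png

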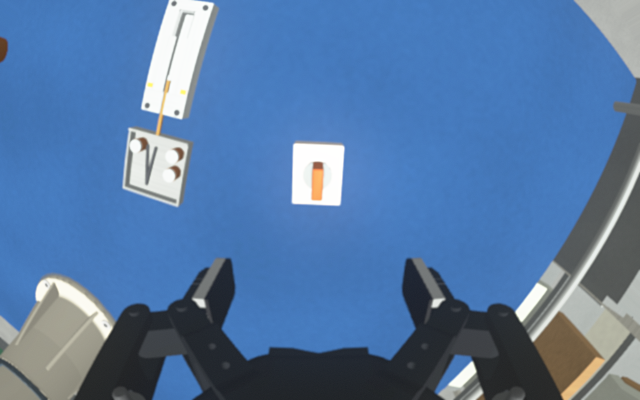

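The picture shows the stud dead ahead (317,180) in its block, with the track's window end at (185,25) and lock marks at (165,88). Wing is at (515,-310.5), yaw 0.436, top z 72 as expected. Descending to grasp at TCP z 54.

Request:
drive_tool --pt "-0.07 -0.08 1.5 0.028" --pt "0 0 2.5 0" --pt "0 0 2.5 0" --pt "0 0 2.5 0" --pt "0 0 2.5 0" --pt "0 0 2.0 0" --pt "0 0 1.2 0" --pt "0 0 0.6 0" --pt "0 0 0.27 0" --pt "0 0 0 0"

```text
clock: 2.15
eef_pos: [514.5, -312.1, 54.7]
tcp_rot: [3.141, -0.0, 0.434]
contact_force: [0.0, 0.0, -0.4]
opening: 1.0
```

Request:
drive_tool --pt "0 0 0 0" --pt "0 0 0 0" --pt "0 0 0 0" --pt "0 0 0 0" --pt "0 0 0 0" --pt "0 0 0 0" --pt "0 0 0 0" --pt "0 0 0 0" --pt "0 0 0 0" --pt "0 0 0 0" --jaw 1 --force 80

```text
clock: 2.98
eef_pos: [514.5, -311.6, 54.5]
tcp_rot: [-3.142, 0.0, 0.435]
contact_force: [0.2, -0.4, -0.1]
opening: -0.0
```

```bash
python3 - <<'E'
from h import *
z=snap('w2');W=wworld(z);im=z['im'].astype(int)
print(wproj([514.5,-311.6,54.5],z),wproj([514.5,-311.6,37],z))
cv2.imwrite('pics/w2c.png',cv2.resize(z['im'][100:400,170:470,::-1],None,fx=2,fy=2))
E
```

```text
2.9833 [ 514.52 -311.55   54.46] [-3.1416  0.      0.4349] [ 0.16 -0.43 -0.07] -0.0003515100154085538
(np.float64(318.0159598400583), np.float64(244.46333204848972)) (np.float64(318.02586497994383), np.float64(232.23833014542146))
```

View pics/w2c.png

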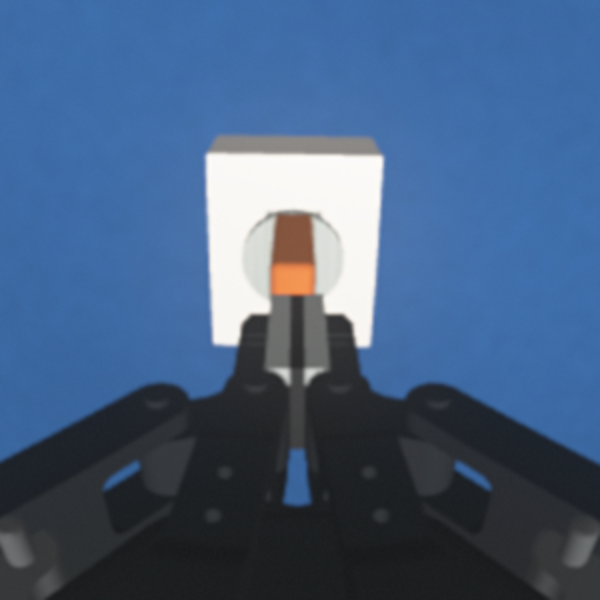

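```bash
python3 - <<'E'
from h import *
z=np.load('pics/w2.npz');W=wworld(z)
c=np.array([515,-310.5]);u=np.array([np.cos(.436),np.sin(.436)])
f=lambda P:((np.array(wproj(P,z))-[170,100])*2).round()
for s in(17,-17):
  for h in (72,32): print('wing',s,h,f([*(c+s*u),h]))
t=np.array([514.5,-311.6])
for s in (0,11,-11): print('tips',s,f([*(t+s*u),37]),f([*(t+s*u),54]))
for cy,cx in((240,293),(262,293),(280,293),(292,293),(305,280),(330,280),(360,280),(305,315),(340,297),(400,297),(330,250),(320,340),(180,230)):
    print((cx,cy),W[100+cy//2,170+cx//2].round(1),'tool x rel',((W[100+cy//2,170+cx//2][:2]-t)@u).round(1), z['d'][100+cy//2,170+cx//2])
print('cam',-z['R'].T@z['t'])
E
```

```text
wing 17 72 [293. 257.]
wing 17 32 [293. 207.]
wing -17 72 [293. 367.]
wing -17 32 [294. 301.]
tips 0 [296. 264.] [296. 288.]
tips 11 [296. 233.] [296. 254.]
tips -11 [296. 295.] [296. 320.]
(293, 240) [ 529.4 -303.5   57.7] tool x rel 16.9 173.11157
(293, 262) [ 528.4 -304.    70.3] tool x rel 15.8 161.47629
(293, 280) [ 524.5 -305.8   72.2] tool x rel 11.5 161.02469
(293, 292) [ 521.3 -307.3   72.3] tool x rel 8.0 162.06447
(280, 305) [ 523.8 -303.1   86.5] tool x rel 12.0 147.33076
(280, 330) [ 522.8 -303.8   96.9] tool x rel 10.9 137.8217
(280, 360) [ 523.4 -303.8  110.1] tool x rel 11.3 125.181854
(315, 305) [ 526.7 -310.8   85.4] tool x rel 11.4 148.53732
(297, 340) [ 524.6 -306.9  101.7] tool x rel 11.1 133.15263
(297, 400) [ 517.1 -310.4  112.7] tool x rel 2.8 125.43075
(250, 330) [ 516.3 -298.7   90.5] tool x rel 7.0 145.14787
(340, 320) [ 525.6 -318.3   86.1] tool x rel 7.3 149.18524
(230, 180) [ 528.8 -281.6   28.1] tool x rel 25.7 198.39062
cam [ 589.2190213  -277.06234551  218.30627121]
```

```bash
python3 - <<'E'
from h import *
for n,t,yaw in(('w2',[514.5,-311.6,54.5],.435),('w1',[516,-310.9,209.75],.465)):
    z=np.load(f'pics/{n}.npz');W=wworld(z)-t
    u=np.array([np.cos(yaw),np.sin(yaw)]);v=np.array([u[1],-u[0]])
    T=np.stack([W[...,:2]@u,W[...,:2]@v,-W[...,2]],-1)   # tool frame
    if n=='w2':
        for col in (308,310,311,316,318,321,326,328):
            print(col,[tuple(T[r,col].round(0).astype(int)) for r in range(236,300,4)])
    else:
        for r in range(252,310,4): print(r,[tuple(T[r,c].round(0).astype(int)) for c in range(196,246,6)])
E
python3 - <<'E'
from rig import r,cams
print([x for x in dir(r) if x[0]!='_'],[x for x in dir(cams) if x[0]!='_'])
E
```

```text
308 [(np.int64(14), np.int64(-5), np.int64(-17)), (np.int64(11), np.int64(-5), np.int64(-18)), (np.int64(9), np.int64(-5), np.int64(-18)), (np.int64(12), np.int64(-5), np.int64(-27)), (np.int64(11), np.int64(-5), np.int64(-31)), (np.int64(11), np.int64(-5), np.int64(-34)), (np.int64(12), np.int64(-5), np.int64(-39)), (np.int64(11), np.int64(-5), np.int64(-41)), (np.int64(11), np.int64(-4), np.int64(-45)), (np.int64(11), np.int64(-4), np.int64(-49)), (np.int64(11), np.int64(-4), np.int64(-52)), (np.int64(10), np.int64(-4), np.int64(-54)), (np.int64(11), np.int64(-4), np.int64(-57)), (np.int64(12), np.int64(-4), np.int64(-63)), (np.int64(12), np.int64(-4), np.int64(-65)), (np.int64(12), np.int64(-4), np.int64(-68))]
310 [(np.int64(14), np.int64(-4), np.int64(-18)), (np.int64(12), np.int64(-4), np.int64(-18)), (np.int64(9), np.int64(-4), np.int64(-17)), (np.int64(11), np.int64(-4), np.int64(-27)), (np.int64(12), np.int64(-4), np.int64(-32)), (np.int64(11), np.int64(-4), np.int64(-34)), (np.int64(11), np.int64(-4), np.int64(-38)), (np.int64(11), np.int64(-4), np.int64(-42)), (np.int64(11
[... 10414 characters left out ...]
t64(-59)), (np.int64(-6), np.int64(-43), np.int64(-51)), (np.int64(-211), np.int64(-133), np.int64(209)), (np.int64(-212), np.int64(-124), np.int64(211)), (np.int64(-210), np.int64(-114), np.int64(210))]
308 [(np.int64(12), np.int64(-45), np.int64(-79)), (np.int64(7), np.int64(-45), np.int64(-72)), (np.int64(7), np.int64(-43), np.int64(-72)), (np.int64(3), np.int64(-43), np.int64(-67)), (np.int64(-2), np.int64(-43), np.int64(-60)), (np.int64(-7), np.int64(-42), np.int64(-54)), (np.int64(-220), np.int64(-134), np.int64(210)), (np.int64(-218), np.int64(-124), np.int64(209)), (np.int64(-219), np.int64(-115), np.int64(210))]
['MotionError', 'sense', 'tcp_to_tips'] ['camera_params', 'grab_frame']
```

The crop shows the shut fingers (crop y>295) hovering over the wing top (crop 293,278), not around it. In depth, the shut tips sit at tool z ≈ -25 mm rather than +17, and the fully shut reading with no contact agrees. The wing itself measures z 72 correctly, so the real fingers end about 42 mm short of the stated length. I'll reopen and go down 42 mm, to TCP z ≈ 12.5.

Request:
drive_tool --pt "0 -0.08 0 0" --pt "0 0 0 0" --pt "0 0 0 0" --pt "0 0 0 0" --pt "0 0 0 0" --pt "0 0 0 0" --pt "0 0 0 0" --pt "0 0 0 0" --pt "0 0 0 0" --pt "0 0 0 0" --jaw 0

```text
clock: 3.87
eef_pos: [514.2, -310.8, 54.5]
tcp_rot: [-3.142, 0.0, 0.435]
contact_force: [-0.2, 0.5, -0.1]
opening: 0.994
```

Request:
drive_tool --pt "0 0 0.6 0" --pt "0 0 0.8 0" --pt "0 0 0.8 0" --pt "0 0 0.8 0" --pt "0 0 0.6 0" --pt "0 0 0.4 0" --pt "0 0 0.2 0" --pt "0 0 0 0"

```text
clock: 4.53
eef_pos: [513.9, -310.7, 11.8]
tcp_rot: [-3.141, 0.001, 0.435]
contact_force: [0.7, -0.0, 0.6]
opening: 0.995
```

Request:
drive_tool --pt "0 0 0 0" --pt "0 0 0 0" --pt "0 0 0 0" --pt "0 0 0 0" --pt "0 0 0 0" --pt "0 0 0 0" --pt "0 0 0 0" --pt "0 0 0 0" --pt "0 0 0 0" --pt "0 0 0 0" --jaw 1 --force 80

```text
clock: 5.37
eef_pos: [514.4, -311.0, 12.7]
tcp_rot: [3.141, -0.0, 0.435]
contact_force: [-1.1, -0.3, 5.4]
opening: 0.134
```

Opening is 0.134 (11.4 mm), so the wing is gripped. Lifting straight up.

Request:
drive_tool --pt "0 0 -0.2 0" --pt "0 0 -0.4 0" --pt "0 0 -0.6 0" --pt "0 0 -0.8 0" --pt "0 0 -1.5 0" --pt "0 0 -1.5 0" --pt "0 0 -1.5 0" --pt "0 0 -1.5 0" --pt "0 0 -1.0 0" --pt "0 0 -0.5 0" --pt "0 0 0 0" --pt "0 0 0 0"

```text
clock: 6.37
eef_pos: [514.0, -310.7, 107.4]
tcp_rot: [-3.142, 0.0, 0.435]
contact_force: [0.3, 0.4, -1.5]
opening: 0.132
```

```bash
cat >> h.py <<'E'
def tool(W,t,yaw):
    W=W-t;u=np.array([np.cos(yaw),np.sin(yaw)]);v=np.array([u[1],-u[0]])
    return np.stack([W[...,:2]@u,W[...,:2]@v,-W[...,2]],-1)
E
python3 - <<'E'
from h import *
from rig import r
z=snap('w3');s=r.sense();W=wworld(z);im=z['im'].astype(int)
T=tool(W,s['eef_pos'],s['tcp_rot'][2])
o=(im[:,:,0]-im[:,:,2]>60)&(np.abs(T).max(-1)<120);q=T[o]
print(len(q),q.min(0),q.max(0))
top=q[abs(q[:,2]-np.percentile(q[:,2],3))<2.5];print('top',len(top),np.median(top,0),top.min(0),top.max(0))
end=q[q[:,0]>q[:,0].max()-3];print('end',np.median(end,0),end.min(0),end.max(0))
# track top region
m=(im.min(2)>110)&(abs(W[...,2]-22)<3)&(np.hypot(W[...,0]-571,W[...,1]+94)<110);q=W[m]
print(m.sum(), cv2.minAreaRect(q[:,:2].astype(np.float32)))
E
```

```text
6.3667 [ 514.02 -310.74  107.37] [-3.1415  0.      0.4348] [ 0.32  0.4  -1.51] 0.1315912837357448
2607 [-17.79715197  -5.44466637 -61.5183558 ] [ 17.2812219    6.68839918 -22.05666418]
top 1664 [  1.82613701   0.37273489 -59.65573312] [-17.79715197  -5.40198675 -61.5183558 ] [ 16.89852477   6.45212701 -58.07685476]
end [ 16.10308268   0.38686582 -46.67285472] [ 14.29207701  -5.27028543 -61.40087633] [ 17.2812219    6.2417835  -22.05666418]
5917 ((541.8018798828125, -96.84971618652344), (152.6461639404297, 84.37667846679688), 11.318702697753906)
```

View pics/w3.png

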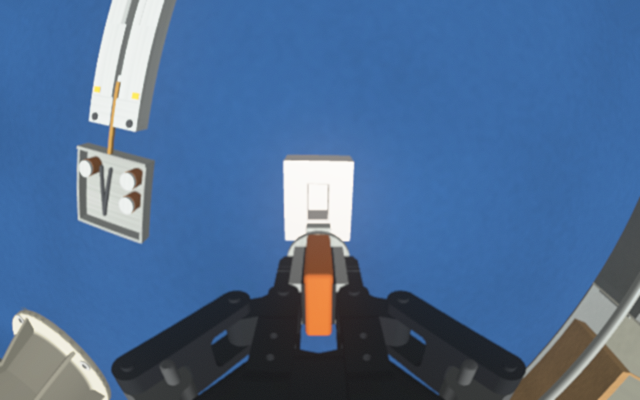

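Stud in hand: centred within 0.5 mm of the tool axis, underside at tool z +2.3. The empty hole is at (318,198) and the track at the upper left, with marks at (97,89) and (136,96). I'll move beside the track for a clear view.

Request:
drive_tool --pt "0.6 -0.8 0 0" --pt "1.2 -1.7 0 0" --pt "1.5 -2.1 0 0" --pt "1.5 -2.1 0 0" --pt "1.5 -2.1 0 0" --pt "1.2 -1.7 0 0" --pt "0.8 -1.2 0 0.05" --pt "0 0 0 0.08" --pt "0 0 0 0.08" --pt "0 0 0 0.045" --pt "0 0 0 0" --pt "0 0 0 0"

```text
clock: 7.42
eef_pos: [539.8, -169.1, 106.8]
tcp_rot: [-3.141, 0.001, 0.182]
contact_force: [0.2, 0.3, -1.6]
opening: 0.135
```

```bash
python3 - <<'E'
from h import *
z=snap('w4');W=wworld(z);im=z['im'].astype(int)
m=(im.min(2)>110)&(abs(W[...,2]-22)<3)&(np.hypot(W[...,0]-571,W[...,1]+94)<90)&(W[...,0]>495);q=W[m]
print(m.sum(),np.median(q[:,2]), cv2.minAreaRect(q[:,:2].astype(np.float32)))
# rectified top view at z=22, 3px/mm
g=np.stack(np.meshgrid(np.arange(650,480,-1/3.5),np.arange(-30,-170,-1/3.5),indexing='ij'),-1)
c=np.concatenate([g,np.full(g.shape[:2]+(1,),22.)],-1)@z['R'].T+z['t']
r_=np.hypot(c[...,0],c[...,1]);th=np.arctan2(r_,c[...,2])
mp=[(z['cx']+z['fx']*th*c[...,0]/r_).astype(np.float32),(z['cy']+z['fy']*th*c[...,1]/r_).astype(np.float32)]
o=cv2.remap(z['im'],*mp,cv2.INTER_CUBIC);cv2.imwrite('pics/w4r.png',o[:,:,::-1]);print(o.shape)
E
```

```text
7.4167 [ 539.78 -169.12  106.85] [-3.1409e+00  1.0000e-03  1.8170e-01] [ 0.23  0.32 -1.64] 0.1346591494607128
9709 22.11201513152068 ((569.1583251953125, -92.17762756347656), (144.7593994140625, 61.22038650512695), 9.299010276794434)
(595, 490, 3)
```

View pics/w4r.png

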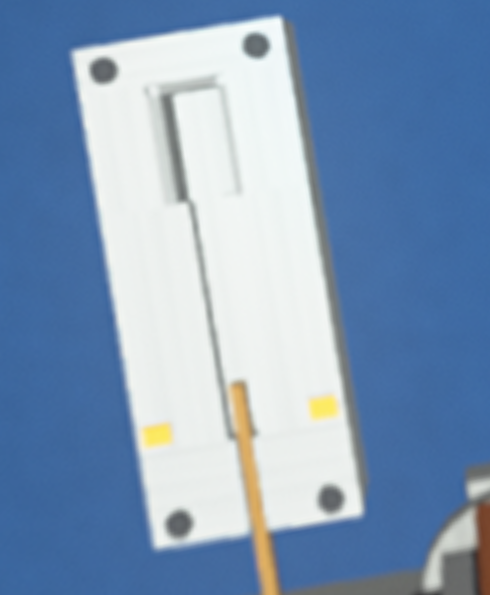

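The rectified view (3.5 px/mm, world x = 650-row/3.5, y = -30-col/3.5) shows the window centred at about (193,142) and the yellow marks at (157,434) and (323,407). The fitted track gives window (608.7,-85.7), lock (529.7,-98.6) and yaw 0.162, and the seen marks agree with this within 1 mm. Moving over the window.

Request:
drive_tool --pt "0.8 -0.7 0 0" --pt "1.6 -1.35 0 0" --pt "1.6 -1.35 0 0" --pt "1.6 -1.35 0 0" --pt "1.4 -1.15 0 0" --pt "0.9 -0.75 0 0" --pt "0.41 -0.35 0 0.02" --pt "0 0 0 0" --pt "0 0 0 0"

```text
clock: 8.22
eef_pos: [609.3, -85.7, 107.2]
tcp_rot: [-3.142, 0.001, 0.161]
contact_force: [-0.1, -0.0, -1.7]
opening: 0.129
```

Request:
drive_tool --pt "0 0 0.8 0" --pt "0 0 1.4 0" --pt "0 0 1.6 0" --pt "0 0 1.6 0" --pt "0 0 1.2 0" --pt "0 0 0.6 0" --pt "0 0 0.3 0" --pt "0 0 0 0" --pt "0 0 0 0" --pt "0 0 0 0"

```text
clock: 9.05
eef_pos: [610.1, -86.2, 33.3]
tcp_rot: [3.141, -0.001, 0.16]
contact_force: [0.4, -0.1, -2.4]
opening: 0.128
```

```bash
python3 - <<'E'
from h import *
from rig import r
z=snap('w5');s=r.sense();W=wworld(z);im=z['im'].astype(int)
T=tool(W,s['eef_pos'],s['tcp_rot'][2])
o=(im[:,:,0]-im[:,:,2]>60)&(np.abs(T).max(-1)<70);q=T[o]
print(len(q),q.min(0),q.max(0))
m=(im.min(2)>110)&(abs(W[...,2]-22)<2.5)&(np.hypot(W[...,0]-571,W[...,1]+94)<90);q=W[m]
q=q[(q-[569.2,-92.2,0])[:,:2]@[.987,.1616]>20]
a=np.array([.987,.1616]);b=np.array([.1616,-.987]);p=q[:,:2]-[569.2,-92.2]
print('end x',np.percentile(p@a,[99.5,100]),'sides',np.percentile(p@b,[0,.5,99.5,100]))
cv2.imwrite('pics/w5c.png',cv2.resize(z['im'][100:400,170:470,::-1],None,fx=2,fy=2))
E
```

```text
9.05 [610.09 -86.16  33.3 ] [ 3.1412e+00 -1.3000e-03  1.5980e-01] [ 0.45 -0.06 -2.42] 0.1280572879290103
2627 [-17.80570444  -6.25961496 -60.8796612 ] [ 17.13600484   6.27953022 -20.72759937]
end x [72.18921053 72.4867726 ] sides [-30.46546437 -29.9722617   29.60008369  30.04020977]
```

View pics/w5c.png

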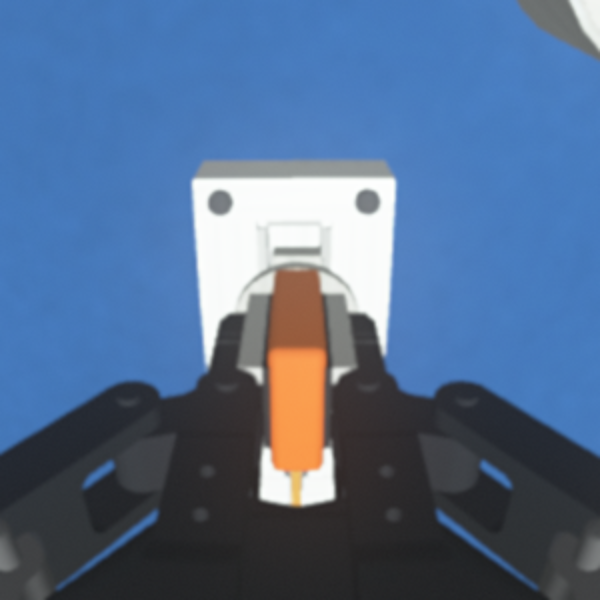

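The crop shows the window (crop 297,240) straight ahead of the stud, symmetric about the wing. The near view puts the track's end and sides within 0.3 mm of the estimate. Going down slowly.

Request:
drive_tool --pt "-0.06 -0.04 0.1 0" --pt "0 0 0.2 0" --pt "0 0 0.2 0" --pt "0 0 0.2 0" --pt "0 0 0.2 0" --pt "0 0 0.1 0" --pt "0 0 0.1 0" --pt "0 0 0.1 0" --pt "0 0 0.1 0" --pt "0 0 0 0"

```text
clock: 9.93
eef_pos: [608.6, -85.7, 19.3]
tcp_rot: [-3.142, 0.0, 0.16]
contact_force: [-0.6, 0.1, -2.0]
opening: 0.131
```

Request:
drive_tool --pt "0 0 0.1 0" --pt "0 0 0.1 0" --pt "0 0 0.1 0" --pt "0 0 0.1 0" --pt "0 0 0.1 0" --pt "0 0 0.1 0" --pt "0 0 0.1 0" --pt "0 0 0 0"

```text
clock: 10.6
eef_pos: [608.6, -85.7, 12.2]
tcp_rot: [-3.141, 0.0, 0.16]
contact_force: [-1.2, -0.3, -1.5]
opening: 0.128
```

Request:
drive_tool --pt "0 0 0.1 0" --pt "0 0 0.1 0" --pt "0 0 0.05 0" --pt "0 0 0 0"

```text
clock: 10.93
eef_pos: [608.7, -85.7, 9.8]
tcp_rot: [-3.142, 0.0, 0.16]
contact_force: [-0.7, 0.1, -1.2]
opening: 0.133
```

Request:
drive_tool --pt "0 0 0.05 0" --pt "0 0 0.05 0" --pt "0 0 0 0"

```text
clock: 11.18
eef_pos: [608.7, -85.7, 8.9]
tcp_rot: [-3.142, 0.0, 0.16]
contact_force: [0.6, 0.4, -1.5]
opening: 0.128
```

Request:
drive_tool --pt "0 0 0.05 0" --pt "0 0 0 0" --pt "0 0 0 0"

```text
clock: 11.43
eef_pos: [608.9, -85.7, 8.8]
tcp_rot: [3.142, -0.0, 0.16]
contact_force: [-2.9, 0.5, 3.3]
opening: 0.134
```

Request:
drive_tool --pt "0 0 0.05 0" --pt "0 0 0 0" --pt "0 0 0 0"

```text
clock: 11.68
eef_pos: [608.9, -85.7, 8.8]
tcp_rot: [3.142, -0.0, 0.16]
contact_force: [-3.9, -0.0, 9.3]
opening: 0.129
```

Floor found at TCP z 8.8 (underside z 6). Backing off the preload and sliding.

Request:
drive_tool --pt "0 0 -0.1 0" --pt "-0.1 0 0 0" --pt "-0.2 0 0 0" --pt "-0.3 0 0 0" --pt "-0.3 0 0 0" --pt "-0.3 0 0 0" --pt "-0.3 0 0 0" --pt "-0.3 0 0 0" --pt "-0.2 0 0 0" --pt "0 0 0 0"

```text
clock: 12.52
eef_pos: [588.4, -89.0, 8.9]
tcp_rot: [-3.141, 0.001, 0.16]
contact_force: [0.4, -0.3, -2.2]
opening: 0.126
```

Request:
drive_tool --pt "-0.2 0 0 0" --pt "-0.3 0 0 0" --pt "-0.4 0 0 0" --pt "-0.4 0 0 0" --pt "-0.4 0 0 0" --pt "-0.4 0 0 0" --pt "-0.4 0 0 0" --pt "-0.4 0 0 0" --pt "-0.3 0 0 0" --pt "-0.2 0 0 0" --pt "-0.1 0 0 0" --pt "0 0 0 0"

```text
clock: 13.52
eef_pos: [554.3, -94.5, 9.0]
tcp_rot: [3.142, -0.0, 0.16]
contact_force: [0.1, 0.5, -1.3]
opening: 0.131
```

Request:
drive_tool --pt "-0.2 0 0 0" --pt "-0.3 0 0 0" --pt "-0.3 0 0 0" --pt "-0.2 0 0 0" --pt "-0.2 0 0 0" --pt "-0.2 0 0 0" --pt "-0.2 0 0 0" --pt "-0.2 0 0 0" --pt "-0.2 0 0 0" --pt "-0.1 0 0 0" --pt "0 0 0 0" --pt "0 0 0 0"

```text
clock: 14.52
eef_pos: [534.5, -97.8, 9.2]
tcp_rot: [3.141, -0.002, 0.16]
contact_force: [4.8, 1.8, -4.2]
opening: 0.128
```

Request:
drive_tool --pt "-0.1 0 0 0" --pt "-0.1 0 0 0" --pt "-0.1 0 0 0" --pt "-0.1 0 0 0" --pt "-0.05 0 0 0" --pt "0 0 0 0" --pt "0 0 0 0"

```text
clock: 15.1
eef_pos: [530.5, -98.5, 9.2]
tcp_rot: [3.141, -0.002, 0.16]
contact_force: [7.1, 2.0, -4.9]
opening: 0.128
```

Request:
drive_tool --pt "-0.05 0 0 0" --pt "-0.05 0 0 0" --pt "0 0 0 0" --pt "0 0 0 0"

```text
clock: 15.43
eef_pos: [529.7, -98.7, 9.3]
tcp_rot: [3.141, -0.003, 0.16]
contact_force: [7.1, 3.9, -5.2]
opening: 0.127
```

Request:
drive_tool --pt "-0.05 0 0 0" --pt "-0.05 0 0 0" --pt "0 0 0 0" --pt "0 0 0 0"

```text
clock: 15.77
eef_pos: [528.8, -98.8, 9.3]
tcp_rot: [3.141, -0.003, 0.16]
contact_force: [6.9, 2.9, -5.2]
opening: 0.131
```

Request:
drive_tool --pt "-0.05 0 0 0" --pt "0 0 0 0" --pt "0 0 0 0"

```text
clock: 16.02
eef_pos: [528.4, -98.9, 9.3]
tcp_rot: [3.141, -0.003, 0.16]
contact_force: [8.1, 2.4, -6.0]
opening: 0.133
```

Request:
drive_tool --pt "-0.05 0 0 0" --pt "0 0 0 0" --pt "0 0 0 0"

```text
clock: 16.27
eef_pos: [527.9, -99.0, 9.3]
tcp_rot: [3.141, -0.003, 0.16]
contact_force: [7.3, 3.6, -5.4]
opening: 0.134
```

Request:
drive_tool --pt "-0.05 0 0 0" --pt "0 0 0 0" --pt "0 0 0 0"

```text
clock: 16.52
eef_pos: [527.4, -99.1, 9.3]
tcp_rot: [3.141, -0.003, 0.16]
contact_force: [6.9, 3.0, -5.7]
opening: 0.131
```

Request:
drive_tool --pt "-0.05 0 0 0" --pt "0 0 0 0" --pt "0 0 0 0"

```text
clock: 16.77
eef_pos: [527.1, -99.1, 9.3]
tcp_rot: [3.141, -0.003, 0.159]
contact_force: [7.6, 3.4, -6.8]
opening: 0.128
```

Request:
drive_tool --pt "-0.05 0 0 0" --pt "0 0 0 0" --pt "0 0 0 0"

```text
clock: 17.02
eef_pos: [526.8, -99.2, 9.3]
tcp_rot: [3.141, -0.004, 0.16]
contact_force: [8.7, 2.8, -6.6]
opening: 0.13
```

Request:
drive_tool --pt "-0.05 0 0 0" --pt "0 0 0 0" --pt "0 0 0 0"

```text
clock: 17.27
eef_pos: [526.6, -99.3, 9.4]
tcp_rot: [3.141, -0.004, 0.159]
contact_force: [8.7, 4.2, -6.5]
opening: 0.132
```

Request:
drive_tool --pt "-0.05 0 0 0" --pt "0 0 0 0" --pt "0 0 0 0"

```text
clock: 17.52
eef_pos: [526.4, -99.4, 9.5]
tcp_rot: [3.141, -0.005, 0.159]
contact_force: [9.4, 2.9, -6.7]
opening: 0.133
```

```bash
python3 - <<'E'
from h import *
from rig import r
z=snap('w6');s=r.sense();W=wworld(z);im=z['im'].astype(int)
T=tool(W,s['eef_pos'],s['tcp_rot'][2])
o=(im[:,:,0]-im[:,:,2]>60)&(np.abs(T).max(-1)<70)&(T[...,2]<-18);q=T[o]
print(len(q),q.min(0),q.max(0))
top=q[q[:,2]<-57];print('top',top.min(0),top.max(0),'plane', np.linalg.lstsq(np.c_[top[:,:2],np.ones(len(top))],top[:,2],rcond=None)[0])
e=q[(q[:,2]>-56)&(q[:,0]>12)];print('end face slope x vs z',np.polyfit(e[:,2],e[:,0],1))
m=(im.min(2)>110)&(abs(W[...,2]-22)<2.5);q=W[m]
a=np.array([.987,.1616]);b=np.array([.1616,-.987]);p=q[:,:2]-[569.2,-92.2]
k=abs(p@b)<40;print('track end x',np.percentile((p@a)[k],[99.5,99.9]),'sides',np.percentile((p@b)[k&(p@a>0)],[.5,99.5]))
print('TCP in track frame',(s['eef_pos'][:2]-[569.2,-92.2])@-a,(s['eef_pos'][:2]-[569.2,-92.2])@b)
E
```

```text
17.5167 [526.45 -99.37   9.53] [ 3.1406 -0.0048  0.1594] [ 9.39  2.89 -6.66] 0.13281674339757396
2564 [-18.64352651  -5.88956793 -61.0252819 ] [ 16.9439421    6.18275885 -21.95569484]
top [-18.64352651  -5.88956793 -61.0252819 ] [ 16.51145971   5.71339853 -57.00760423] plane [ 2.77038007e-03 -5.40253734e-03 -5.91298988e+01]
end face slope x vs z [1.20325165e-02 1.63535557e+01]
track end x [71.59973867 71.96114786] sides [-29.82262505  29.63691175]
TCP in track frame 43.356399815122366 0.17110750956696652
```

Forward progress per 0.5 mm step has dropped to 0.2 mm, with the lag growing past the tongue's share. TCP is at track x ≈ 43, so the shank is at the slot's end (calibration about 1 mm off). I'll ease off the preload to stay within the turning window, then turn in two halves.

Request:
drive_tool --pt "0.1 0 0.02 0" --pt "0.08 0 0 0" --pt "0 0 0 0" --pt "0 0 0 0"

```text
clock: 17.9
eef_pos: [527.6, -99.1, 9.3]
tcp_rot: [3.141, -0.004, 0.16]
contact_force: [6.7, 2.7, -4.1]
opening: 0.132
```

Request:
drive_tool --pt "0 0 0 -0.04" --pt "0 0 0 -0.06" --pt "0 0 0 -0.06" --pt "0 0 0 -0.06" --pt "0 0 0 -0.06" --pt "0 0 0 -0.06" --pt "0 0 0 -0.04" --pt "0 0 0 -0.02" --pt "0 0 0 0"

```text
clock: 18.65
eef_pos: [527.3, -98.6, 9.4]
tcp_rot: [3.14, -0.003, 0.561]
contact_force: [7.1, 7.2, -2.6]
opening: 0.128
```

Request:
drive_tool --pt "0 0 0 -0.06" --pt "0 0 0 -0.06" --pt "0 0 0 -0.06" --pt "0 0 0 -0.06" --pt "0 0 0 -0.06" --pt "0 0 0 -0.06" --pt "0 0 0 -0.04" --pt "0 0 0 0"

```text
clock: 19.32
eef_pos: [527.3, -98.7, 9.4]
tcp_rot: [3.139, -0.002, 0.962]
contact_force: [5.6, 5.2, -1.4]
opening: 0.134
```

Request:
drive_tool --pt "0 0 0 -0.06" --pt "0 0 0 -0.06" --pt "0 0 0 -0.06" --pt "0 0 0 -0.06" --pt "0 0 0 -0.06" --pt "0 0 0 -0.06" --pt "0 0 0 -0.04" --pt "0 0 0 0"

```text
clock: 19.98
eef_pos: [527.3, -98.6, 9.4]
tcp_rot: [3.139, -0.001, 1.362]
contact_force: [5.9, 6.3, -2.5]
opening: 0.135
```

Request:
drive_tool --pt "0 0 0 -0.06" --pt "0 0 0 -0.06" --pt "0 0 0 -0.06" --pt "0 0 0 -0.06" --pt "0 0 0 -0.06" --pt "0 0 0 -0.05" --pt "0 0 0 -0.023" --pt "0 0 0 0" --pt "0 0 0 0"

```text
clock: 20.73
eef_pos: [527.2, -98.7, 9.4]
tcp_rot: [3.139, 0.0, 1.733]
contact_force: [6.1, 5.7, -2.1]
opening: 0.131
```

```bash
python3 - <<'E'
from h import *
from rig import r
z=snap('w7');s=r.sense();W=wworld(z);im=z['im'].astype(int);print(s['wrist_torque'],s['qpos'].round(2))
T=tool(W,s['eef_pos'],s['tcp_rot'][2])
o=(im[:,:,0]-im[:,:,2]>60)&(np.abs(T).max(-1)<70)&(T[...,2]<-18);q=T[o]
top=q[q[:,2]<-57];print('top',len(top),top.min(0),top.max(0),cv2.minAreaRect(top[:,:2].astype(np.float32)))
cv2.imwrite('pics/w7c.png',cv2.resize(z['im'][100:400,120:520,::-1],None,fx=2,fy=2))
E
```

```text
20.7333 [527.23 -98.66   9.36] [3.1386e+00 1.0000e-04 1.7325e+00] [ 6.1   5.69 -2.06] 0.1306740726251946
[ 1.13151644 -1.16894272 -0.03167032] [-0.19  0.49  1.97  0.    0.68 -0.35]
top 1694 [-18.15403124  -5.70890857 -61.03418546] [ 16.26790205   6.20517376 -57.01693688] ((-0.9283504486083984, 0.1535778045654297), (34.399784088134766, 11.820353507995605), 0.6495099067687988)
```

View pics/w7c.png

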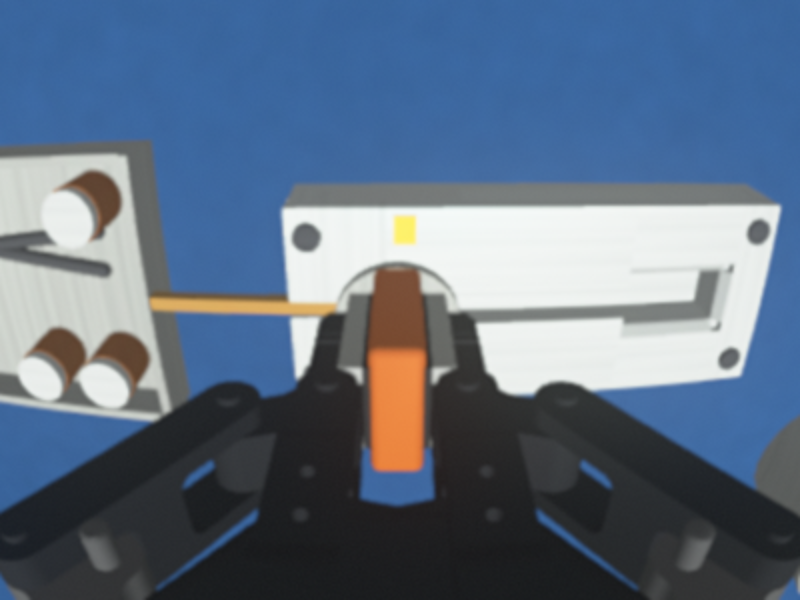

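The crop shows the wing across the slot, level with the yellow mark (crop 405,230), flange on the track and tongue behind. I'll relieve the roughly 1 mm sideways offset and let the stud back towards its seat (tool +y).

Request:
drive_tool --pt "0.08 0 0 0" --pt "0 0.1 0 0" --pt "0 0.1 0 0" --pt "0 0.15 0 0" --pt "0 0.15 0 0" --pt "0 0.15 0 0" --pt "0 0.1 0 0" --pt "0 0.1 0 0" --pt "0 0 0 0" --pt "0 0 0 0"

```text
clock: 21.62
eef_pos: [535.1, -97.1, 9.3]
tcp_rot: [3.139, 0.001, 1.733]
contact_force: [3.9, 1.6, -0.5]
opening: 0.129
```

Request:
drive_tool --pt "0 0.05 0 0" --pt "0 0.05 0 0" --pt "0 0 0 0" --pt "0 0 0 0"

```text
clock: 21.95
eef_pos: [535.5, -96.9, 9.1]
tcp_rot: [3.14, 0.0, 1.733]
contact_force: [4.4, 1.4, 1.5]
opening: 0.134
```

Request:
drive_tool --pt "0 0.05 0 0" --pt "0 0.05 0 0" --pt "0 0 0 0" --pt "0 0 0 0"

```text
clock: 22.28
eef_pos: [536.1, -96.8, 8.9]
tcp_rot: [3.141, 0.0, 1.733]
contact_force: [4.8, 0.4, 1.6]
opening: 0.131
```

Request:
drive_tool --pt "0 0.05 0 0" --pt "0 0.05 0 0" --pt "0 0 0 0" --pt "0 0 0 0"

```text
clock: 22.62
eef_pos: [536.9, -96.6, 8.8]
tcp_rot: [3.142, 0.0, 1.733]
contact_force: [4.7, 0.5, 1.8]
opening: 0.133
```

Request:
drive_tool --pt "0 0.05 0 0" --pt "0 0.05 0 0" --pt "0 0 0 0" --pt "0 0 0 0"

```text
clock: 22.95
eef_pos: [537.6, -96.4, 8.8]
tcp_rot: [-3.141, -0.0, 1.733]
contact_force: [2.3, -1.4, 4.1]
opening: 0.13
```

Request:
drive_tool --pt "0 0.05 -0.02 0" --pt "0 0 0 0" --pt "0 0 0 0"

```text
clock: 23.2
eef_pos: [537.6, -96.3, 8.8]
tcp_rot: [-3.14, -0.0, 1.733]
contact_force: [0.2, -2.6, 3.2]
opening: 0.129
```

Seated: the push has gone from +4.7 to about 0 with no motion, at track x ≈ 31.8 (expected 31.5). Releasing and retracting.

Request:
drive_tool --pt "0 0 0 0" --pt "0 0 0 0" --pt "0 0 0 0" --pt "0 0 0 0" --pt "0 0 0 0" --pt "0 0 0 0" --pt "0 0 0 0" --pt "0 0 0 0" --pt "0 0 0 0" --pt "0 0 0 0" --jaw 0

```text
clock: 24.03
eef_pos: [538.3, -96.2, 9.0]
tcp_rot: [3.142, -0.0, 1.733]
contact_force: [0.3, 0.2, -0.3]
opening: 1.0
```

Request:
drive_tool --pt "0 0 -0.5 0" --pt "0 0 -1.0 0" --pt "0 0 -1.5 0" --pt "0 0 -2.0 0" --pt "0 0 -2.0 0" --pt "0 0 -2.0 0" --pt "0 0 -2.0 0" --pt "0 0 -1.5 0" --pt "0 0 -0.5 0" --pt "0 0 0 0" --pt "0 0 0 0"

```text
clock: 24.95
eef_pos: [538.2, -96.2, 139.0]
tcp_rot: [3.141, 0.0, 1.733]
contact_force: [0.3, -0.1, 0.2]
opening: 0.997
```

```bash
python3 - <<'E'
from h import *
z=snap('w8');W=wworld(z);im=z['im'].astype(int)
o=(im[:,:,0]-im[:,:,2]>80)&(abs(W[...,2]-68)<4)&(np.hypot(W[...,0]-538,W[...,1]+97)<40);q=W[o]
R=cv2.minAreaRect(q[:,:2].astype(np.float32));a=np.array([-.987,-.1616]);b=np.array([.1616,-.987])
c=np.array(R[0])-[569.2,-92.2];print(len(q),np.median(q[:,2]),R,'track xy',c@a,c@b,'rel lock',c@a-40)
cv2.imwrite('pics/w8c.png',z['im'][:,:,::-1])
E
```

```text
24.95 [538.18 -96.2  139.02] [3.1413e+00 1.0000e-04 1.7328e+00] [ 0.35 -0.13  0.22] 0.9974903532832935
540 68.42972503181102 ((540.624755859375, -96.67341613769531), (10.694601058959961, 33.66628646850586), 9.350664138793945) track xy 28.92667001464848 -0.20249772521973686 rel lock -11.07332998535152
```

View pics/w8c.png

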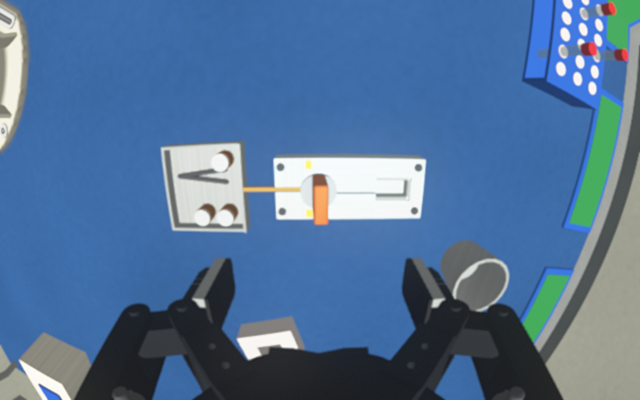

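```bash
python3 - <<'E'
from h import *
z=np.load('pics/w8.npz');W=wworld(z);im=z['im'].astype(int)
a=np.array([-.987,-.1616]);b=np.array([.1616,-.987])
P=np.stack([(W[...,:2]-[569.2,-92.2])@a,(W[...,:2]-[569.2,-92.2])@b,W[...,2]],-1)
near=(abs(P[...,0])<85)&(abs(P[...,1])<40)
t=near&(abs(P[...,2]-22)<2)&(im.min(2)>110);q=P[t];print('track',cv2.minAreaRect(q[:,:2].astype(np.float32)))
y=near&(im[...,0]>200)&(im[...,1]>180)&(im[...,2]<150);
for s in(1,-1):
    k=P[y&(s*P[...,1]>10)];print('mark',k.mean(0),len(k))
f=near&(abs(P[...,2]-28)<1.8)&(abs(P[...,0]-31)<25);q=P[f];print('flange',len(q),q.min(0),q.max(0),cv2.minEnclosingCircle(q[:,:2].astype(np.float32)))
o=near&(im[...,0]-im[...,2]>60)&(P[...,2]>60)&(abs(P[...,0]-30)<25);q=P[o]
print('wing top plane (tilt)',np.linalg.lstsq(np.c_[q[:,:2],np.ones(len(q))],q[:,2],rcond=None)[0],np.percentile(q,[1,99],axis=0))
E
```

```text
track ((5.980720520019531, -0.13083648681640625), (157.3197021484375, 61.34105682373047), 0.0553014911711216)
mark [39.13383281 23.68823026 22.85933155] 33
mark [ 40.11440144 -24.12247725  22.67737892] 33
flange 476 [ 14.08144743 -17.0753126   26.27753169] [47.66398918 15.91535669 29.7849904 ] ((30.776203155517578, 0.2558979392051697), 17.4497013092041)
wing top plane (tilt) [2.68046221e-02 1.74397812e-02 6.75390972e+01] [[ 23.59779365 -16.81398241  64.55282738]
 [ 34.22491959  16.04178608  70.01831225]]
```

Flange centre is at track x 30.8 and the wing top at 28.9, a lean of about 0.05 rad. That puts the underside near 31.8, 8.2 mm before the lock point, with the wing within 0.01 rad of across. Handing in.

```bash
python3 -c "
from rig import job
print(job.sign_off())"
```

```text
the job is handed in; nothing more can be done
None
```

The stud is parked across the slot in its seat and released, and I handed the job in at about 25 s of the 69 s allowed. The interface gave no verdict.

**What I did:**
- I lifted the stud out of the block and lowered its head through the window onto the channel floor.
- I slid it against the tongue to the slot's end, with wrist forces up to about 12 N.
- I turned it a quarter turn there, let it back onto the shoulders, then opened the gripper and moved up clear of it.

**Last checks:**
- **Position:** the stud's underside is about 8 mm before the lock point and within 0.3 mm of the slot line. That is extrapolated from the flange and wing top, because the head itself is out of sight.
- **Attitude:** the wing is within about 0.01 rad of across the slot. The stud leans about 0.05 rad, with its top away from the tongue.
- **Height:** the wing top reads 68.4 mm, and 68 is right for a head on the channel floor.
- **Surroundings:** wrist force is near zero. The arm never went near the jar, cup or rack; I did not re-measure where they are.

**What disagreed:**
- **Finger length:** the first grasp closed on air. The real fingertips end about 42 mm short of the stated +17 mm (tool z about -25 mm). I corrected for this from the wrist image.
- **Slot end:** it was reached at a measured 43 mm rather than 42, which I put down to calibration. The force step there was soft, so I judged contact from the tool falling behind its commanded position.
- **Wing top:** taken alone it reads 11.1 mm before the lock point, close to the 11.5 mm limit, because of the lean.

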